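Open the double-locked rolling guide

TASK

Open the white plastic rolling guide: slide its small catch all the way back along its rails so that it no longer blocks the swivel latch, swing the latch a full quarter turn off the flap, then raise the flap by its bar until it stands open at 50 degrees or more. Leave catch, latch and flap like that, let go, force nothing past its lock, and do not disturb the cup, dispenser, tongs or platter.

Things in the scene. Friction and masses are not known exactly. Their poses are not given: they have to be found in the camera images.
- guide: White plastic rolling guide, fixed to the counter, 240 x 240 mm. Origin: centre of its underside; x points from its front edge (near the robot) to its back edge, y to its left, z up. Its front strip (x -120 to -50 mm) is a solid deck 50 mm high that carries the steel catch and the steel latch; behind it a trough is covered by the flap. As built the parts lie in this frame (mm): catch knob (-76, -70, 88), latch pivot (-90, 0), flap bar (0, 0, 92), flap hinge (120, 0, 50).
- catch (a joint): Slide of the catch, m: 0 closed, 0.040 fully drawn back (end stop). Grows as the catch slides to the guide's -y side, between two low rails (top 60 mm above the counter). Starts within 5 mm of closed; the inner end of its bar then lies behind (on the +x side of) the latch's ear and stops the latch turning. It stays where it is left; about 1 to 1.5 N moves it.
- catch_knob (a point): Grip point of the catch: on the axis of its upright steel knob, a round post 14 mm in diameter standing from 64 to 100 mm above the counter, this point being at 88 mm. The knob stands on a flat bar 12 mm wide. It moves with the catch.
- latch (a joint): Turn of the latch about its upright pivot, rad: about 0 (-0.08 to 0 at the start) when its arm points along the guide's +x over the flap's front edge and holds the flap shut; grows anticlockwise seen from above, its arm swinging towards the guide's +y side, to an end stop at 1.60. The flap clears it from about 1.0. It stays where it is left; about 0.04 Nm turns it.
- latch_fin (a point): Grip point of the latch: in its upright steel fin, 10 mm thick, 75 mm long along the arm (from 15 mm behind the pivot to 60 mm ahead of it), standing from 66 to 100 mm above the counter. This point is 20 mm ahead of the pivot, at mid thickness, 90 mm above the counter; its x axis points along the arm, z up.
- latch_pivot (a point): On the latch's upright turning axis, 90 mm above the counter. The flat arm under the fin is 16 mm wide, 58 to 66 mm above the counter, and reaches 60 mm ahead of and 15 mm behind the pivot; at the same height a flat ear, 14 mm wide, reaches 36 mm sideways from the pivot (towards the guide's -y when shut).
- flap (a joint): Angle of the flap, rad: 0 shut, 1.9 the end stop. Its hinge runs along the guide's y at the back edge; its front edge rises. A stiff hinge holds the flap wherever it is left; about 3 to 5 N at the bar lifts it.
- flap_bar (a point): Centre of the flap's grip bar: a round plastic bar 10 mm in diameter and 90 mm long, along the guide's y, on two end posts, its centre 36 mm above the flap's upper face (92 mm above the counter when shut) and 120 mm ahead of and 42 mm above the hinge line when shut. The flap is a plate 168 x 230 x 6 mm whose upper face lies 56 mm above the counter when shut. The x axis of this point lies in the flap's plane towards the hinge, z out of its upper face.
- flap_hinge (a point): Middle of the flap's hinge line, 50 mm above the counter; y runs along the hinge.
- cup_mid (a point): Loose glass cup, 72 mm wide, 100 mm high; its centre half-way up. Bystander.
- dispenser_mid (a point): Loose stainless pump dispenser, 68 mm wide, 182 mm high, with a short spout; a point on its axis 70 mm above its foot. Bystander.
- tongs_mid (a point): Loose wooden tongs lying flat, 250 mm long, 70 mm wide, 16 mm thick; their centre. Bystander.
- platter_mid (a point): Loose white ceramic platter, 240 mm wide, 28 mm high; its centre half-way up. Bystander.

How it is judged:
By the outcome, as a careful person would: the job done as asked, in the order asked, and still so for the second after the job is handed in, with the robot touching nothing.
It also fails if it takes over 61 s, if anything falls off the work surface, if the arm or the gripper's body presses on something with over 40 N, if the wrist force passes 120 N, or if a joint passes its speed limit or range.

ROBOT

A 7-joint arm with a two-finger parallel gripper is mounted at the origin on the work surface. World frame = base frame: x ahead of the robot, y to its left, z up, the work surface at z = 0. Lengths are in mm, angles in degrees, forces in N, time in s.
With the tool pointing down it reaches from about 425 to 975 mm from the base axis. Payload 16.7 kg.
Tool frame: the origin (TCP) lies midway between the tips of the shut fingers; the grasp point (between the pads) lies 19 mm behind it; z points along the fingers, y is the line along which they close (so a half turn about z gives the same grasp; the last joint's range is limited). The gripper opens to 85 mm and grips with 20 to 120 N. Pads are 22 mm wide; open, the fingers measure 114 mm over their backs; the gripper's body (76 mm by 85 mm) begins 54 mm behind the grasp point. The pads swing forward as they close: fully open they stand 13 mm farther back than shut.
Start: joints at [-82.936, 24.414, 4.234, 92.017, -1.954, 63.644, -3.845], TCP at [181.871, 649.999, 231.302] pointing down, gripper open.
Joint ranges: [-163.25, 163.25], [-28.42, 122.38], [-70.27, 78.77], [12.13, 141.07], [-58.53, 238.53], [9.26, 117.41], [-156.51, 156.51]. Speed limits (degrees/s): [108.29, 108.29, 136.94, 136.94, 172.46, 172.46, 172.46].

INTERFACE

Orientations are given as a 3x3 rotation matrix whose columns are the frame's x, y, z axes.
In Python, from rig import manip gives the robot as it stands.
- The arm moves only by the tool drive_tool, never from a script. Its argument "motion" is a list of rows, each an object with "delta_pos": the shift along the tool's x, y, z each as a share of 30 mm, from -1 to 1, a list of three; "rotation": the turn, a rotation vector about the tool's x, y, z each as a share of 0.08 rad, from -1 to 1, a list of three; "grip": the opening in per cent of the stroke, from 0 (shut) to 100 (fully open). A call has 1 to 10 rows; each row shifts and turns the commanded pose from where the row before left it, along the tool's axes as they then stand; what a row does not reach is not made up. A row lasts 1/10 s, in which the tool goes at most 50 mm and 8.59 degrees, less where a joint would pass 70% of its speed; a pose out of reach is approached as far as the arm can. A call with a number of a shift or a turn outside -1 to 1 is refused whole. A call with a gripper value outside its range is refused whole. The fingers move at their own pace and stop on an object; "squeeze" is the grip in N (left out, the last holds). Time passes only in rows, so rows that do not move let the fingers close. It gives the time, the measured TCP pose, the force, the opening and the grip force at its end, in the units of the state.
- manip.read_state(): the state, without advancing time (a new reading comes with each control period).
- manip.read_camera(name): name is "side" or "top"; returns the picture (480x640x3 uint8, red, green, blue); there is no depth.
- manip.camera_model(name): a dict with "K" (3x3 intrinsics, pixels), "eye" and "orientation" of the camera in the world. Camera axes: x right, y up, looking along -z (the intrinsics and any distortion apply to the point x, -y, -z); pixel columns grow to the right and rows downward; lengths in mm; the calibration is good to about 2 mm. A picture is of the moment at which its call begins. camera_model takes no time and is no camera call.
- manip.job_done(): hands the job in; it is judged then, once.
The state is a dict: "t": time; "joint_positions": joint angles; "dq": joint speeds; "tau": joint torques, N m; "tool_pos": TCP position; "eef_rot": TCP orientation; "force": force on the tool from outside, world axes, zero at the start; "moment": the same for the moment, N m; "opening": finger opening in mm; "grasp_force": force on a finger pad.
Only numpy, scipy, OpenCV 4.12 (cv2) and the standard library are available. Lean on these libraries where they do the work, as an engineer would, in place of code of your own. Each camera call takes 0.05 s, during which the arm holds its last target. There are 200 camera calls.

## Working session

There is one attempt and no reset: what is moved stays moved. The work goes in short steps, Python scripts to look and compute and a tool call to move; the robot and the scene stay as the last step left them, time stands still between calls to the robot, and variables do not carry over. Pictures are saved under pics/ and viewed, at most 10 in all, crops included, and the job is handed in when it is done.

Besides the shell and the picture viewer there is one more tool, called after "Request:" as name(argument=value, ...) on one line, values as JSON. drive_tool: Moves the arm, as the interface text tells. Its arguments: {"type":"object","properties":{"motion":{"type":"array","items":{"type":"object","properties":{"delta_pos":{"type":"array","items":{"type":"number"}},"rotation":{"type":"array","items":{"type":"number"}},"grip":{"type":"number"}}}},"squeeze":{"type":"number"}},"required":["motion"]}

```bash
mkdir -p pics; python3 - <<'E'
from rig import manip
import cv2
for n in("top","side"):
    cv2.imwrite(f"pics/{n}0.png",manip.read_camera(n)[:,:,::-1]); c=manip.camera_model(n); print(c)
s=manip.read_state(); print(s)
E
```

```text
{'K': array([[484.18740672,   0.        , 307.20653492],
       [  0.        , 484.18740672, 232.11415373],
       [  0.        ,   0.        ,   1.        ]]), 'eye': array([ 470.08237259,  -38.25307794, 1345.12943057]), 'orientation': array([[-0.0256483 ,  0.99549617, -0.0912663 ],
       [-0.99951183, -0.02716638, -0.01543015],
       [-0.01784003,  0.09082599,  0.99570697]])}
{'K': array([[522.25926481,   0.        , 325.09386316],
       [  0.        , 522.25926481, 237.12006925],
       [  0.        ,   0.        ,   1.        ]]), 'eye': array([  514.33902034, -1148.04945472,   982.8134456 ]), 'orientation': array([[ 0.99922064,  0.0142327 , -0.0368176 ],
       [-0.03780706,  0.61318673, -0.78903274],
       [ 0.011346  ,  0.78980977,  0.61324693]])}
{'t': 0.1, 'joint_positions': array([-82.93658434,  24.44568166,   4.23221881,  92.04949734,
        -1.95428892,  63.64350091,  -3.84384158]), 'dq': array([ 0.09012117, -0.07691525, -0.02213093, -0.02632387, -0.04883336,
       -0.01962305, -0.06342374]), 'tau': array([ 7.82380812e-03, -9.51539612e+01,  3.77106696e+00, -4.64407897e+01,
        1.96053588e-02,  6.42573679e-03,  6.52922085e-05]), 'tool_pos': array([181.78135522, 649.66991882, 230.67839712]), 'eef_rot': array([[-9.63016028e-01,  2.69444008e-01, -2.36477723e-04],
       [ 2.69444101e-01,  9.63015361e-01, -1.13639064e-03],
       [-7.84619687e-05, -1.15807993e-03, -9.99999326e-01]]), 'force': array([-0.15072037, -0.59186589, -0.583146  ]), 'moment': array([-0.00394464, -0.06672686,  0.020628  ]), 'grasp_force': 0.0, 'opening': 85.23923545233619}
```

View pics/top0.png

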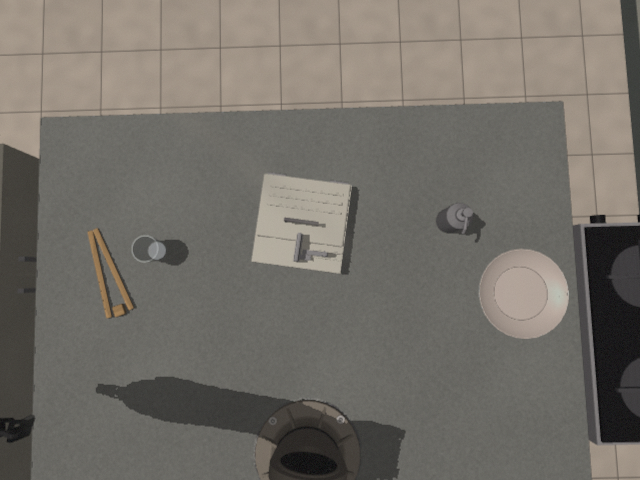

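View pics/side0.png

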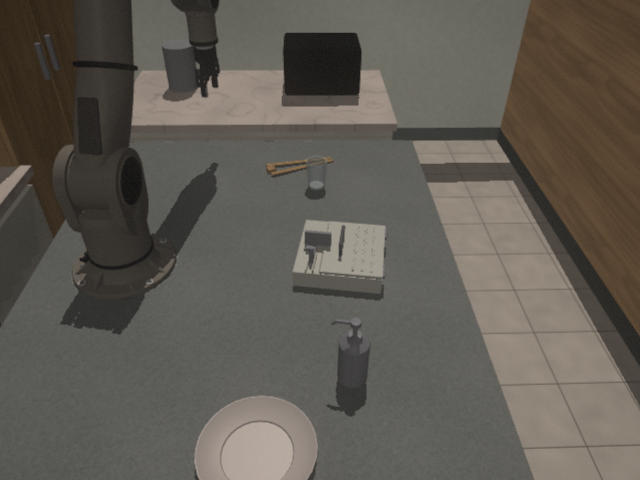

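The top view shows the guide with corners at about (265,174), (352,184), (342,272) and (252,262). The bystanders are well clear of it. I'll enlarge the guide in both views.

```bash
python3 - <<'E'
import cv2
a=cv2.imread("pics/top0.png")[165:285,240:365]; b=cv2.imread("pics/side0.png")[215:300,285:395]
a=cv2.resize(a,None,fx=5,fy=5,interpolation=cv2.INTER_CUBIC)
b=cv2.resize(b,None,fx=7,fy=7,interpolation=cv2.INTER_CUBIC)
cv2.imwrite("pics/topc.png",cv2.convertScaleAbs(a,alpha=1.2));cv2.imwrite("pics/sidec.png",cv2.convertScaleAbs(b,alpha=1.2))
E
```

```text
(no output)
```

View pics/topc.png

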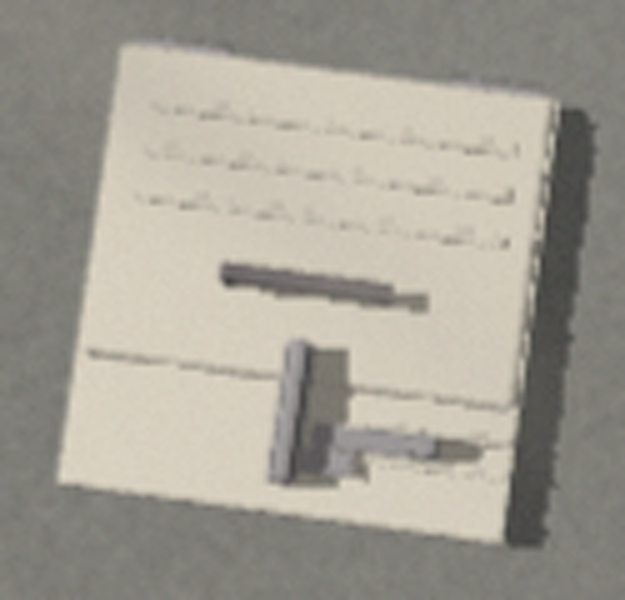

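View pics/sidec.png

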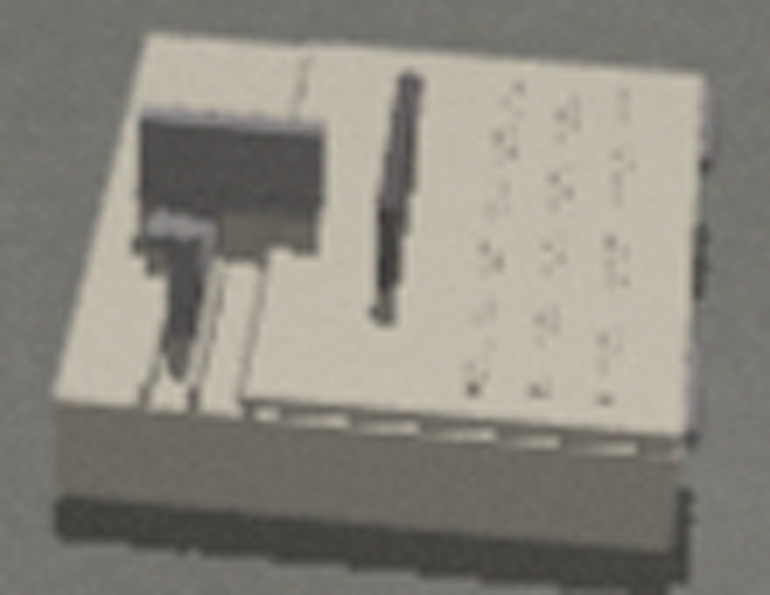

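The top crop shows the deck corners at (60,485) and (506,543), the back corners at (122,45) and (555,98), the bar from (222,273) to (393,295), and the fin from (297,342) to (283,480). In the side crop the deck corners are at (148,35), (53,400), (705,75) and (687,437). Next I'll fit the guide pose to these.

```bash
cat > h.py <<'E'
import numpy as np
from rig import manip
from scipy.optimize import least_squares
def proj(n,P):
    c=manip.camera_model(n); p=(np.atleast_2d(P)-c["eye"])@c["orientation"]; p=p*[1,-1,-1]
    q=p@c["K"].T; return q[:,:2]/q[:,2:]
def back(n,px,z):
    c=manip.camera_model(n); d=np.linalg.inv(c["K"])@[px[0],px[1],1]; d=c["orientation"]@(d*[1,-1,-1])
    return c["eye"]+d*(z-c["eye"][2])/d[2]
def G(p,P):
    c,s=np.cos(p[2]),np.sin(p[2]); return np.atleast_2d(P)@np.array([[c,-s,0],[s,c,0],[0,0,1]]).T+[p[0],p[1],0]
OFF={"top":(240,165,5),"side":(285,215,7)}
def full(n,uv): x,y,f=OFF[n]; return (np.array(uv)+.5)/f-.5+[x,y]
def crop(n,uv): x,y,f=OFF[n]; return (np.array(uv)-[x,y]+.5)*f-.5
E
python3 - <<'E'
from h import *
F={"top":[((-120,120,50),(60,485)),((-120,-120,50),(506,543)),((120,120,52),(122,45)),((120,-120,52),(555,98)),((0,45,92),(222,273)),((0,-45,92),(393,295))],
"side":[((-120,120,50),(148,35)),((-120,-120,50),(53,400)),((120,120,52),(705,75)),((120,-120,52),(687,437)),((0,45,92),(408,75))]}
def r(p,ns=("top","side")): return np.concatenate([(proj(n,G(p,[a for a,_ in F[n]]))-full(n,[b for _,b in F[n]])).ravel() for n in ns])
for ns in (("top",),("side",),("top","side")):
    s=least_squares(r,[650,0,0],args=(ns,)); print(ns,s.x,np.degrees(s.x[2])); 
p=s.x; print(s.fun.reshape(-1,2).round(1)); np.save("p.npy",p)
for n in("top","side"):
    print(n,"knobtop/bot,pivot100,fin ends,ear",crop(n,proj(n,G(p,[(-76,-70,100),(-76,-70,64),(-90,0,100),(-105,0,100),(-30,0,100),(-90,-36,66)]))).round().tolist())
a=back("top",full("top",(297,342)),100);b=back("top",full("top",(283,480)),100); d=a-b; print("fin",a,b,np.hypot(*d[:2]),np.degrees(np.arctan2(d[1],d[0])))
print("bystanders", [back("top",q,0).round() for q in((147,249),(455,220),(524,293))])
E
```

```text
('top',) [ 6.13936292e+02 -3.83681142e+00 -1.51651856e-01] -8.689011292322679
('side',) [ 6.14756229e+02  5.90592646e+00 -1.51295491e-01] -8.668593101519495
('top', 'side') [ 6.14118186e+02 -1.61100771e+00 -1.51421659e-01] -8.675822006195059
[[-0.9  0. ]
 [-1.  -0.3]
 [-1.4  0.2]
 [-0.2  0.3]
 [-0.8 -0.2]
 [-0.7 -0.3]
 [-0.3  1. ]
 [ 0.4  1.3]
 [-0.5  0.9]
 [-0.1  3.1]
 [ 0.2  1.9]]
top knobtop/bot,pivot100,fin ends,ear [[419.0, 443.0], [418.0, 447.0], [281.0, 453.0], [277.0, 482.0], [296.0, 338.0], [351.0, 465.0]]
side knobtop/bot,pivot100,fin ends,ear [[187.0, 235.0], [187.0, 307.0], [176.0, 122.0], [138.0, 119.0], [325.0, 134.0], [164.0, 245.0]]
fin [582.49212121   2.29444256 100.        ] [511.49609884  11.20802889 100.        ] 71.55338716293448 -7.15607049281003
bystanders [array([558., 432.,   0.]), array([ 616., -429.,    0.]), array([ 410., -606.,    0.])]
```

```bash
cat >> h.py <<'E'
P=np.array([614.0,-2.8,-0.1515])
def st(*targets,p=P):
    s=manip.read_state(); R=np.array(s["eef_rot"]); t=s["tool_pos"]
    Rg=G([0,0,p[2]],np.eye(3)).T
    print("t",round(s["t"],2),"tcp guide",((t-[p[0],p[1],0])@Rg).round(1),"F",(s["force"]@Rg).round(1),"M",s["moment"].round(2),"open",round(s["opening"],1),"gf",round(s["grasp_force"],1))
    from scipy.spatial.transform import Rotation as Ro
    w=R.T@Ro.from_matrix(R@np.diag([-1,1,-1])@Rg.T).as_rotvec() 
    print("rot err to aligned (tool axes,/0.08)",(-w/0.08).round(2),"q",s["joint_positions"].round())
    for q in targets: print(q,"rows*30mm tool:",((G(p,q)[0]-t)@R/30).round(2))
E
python3 -c "
from h import *
st((-76,-72,200),(-76,-72,70))"
```

```text
t 0.1 tcp guide [-525.7  579.8  230.7] F [-0.1 -0.6 -0.6] M [-0.   -0.07  0.02] open 85.2 gf 0.0
rot err to aligned (tool axes,/0.08) [-0.01  0.   -1.52] q [-83.  24.   4.  92.  -2.  64.  -4.]
(-76, -72, 200) rows*30mm tool: [-17.51 -19.75   1.05]
(-76, -72, 70) rows*30mm tool: [-17.51 -19.75   5.38]
```

Request:
drive_tool(motion=[{"delta_pos":[-0.5,0,0],"rotation":[0,0,-1],"grip":60},{"delta_pos":[-1,0,0],"rotation":[0,0,-0.5],"grip":60}])

```text
t: 0.3
tool_pos: [223.4, 640.7, 230.9]
eef_rot: [[-0.989, 0.145, -0.001], [0.145, 0.989, -0.0], [0.001, -0.001, -1.0]]
force: [1.4, 0.6, -0.8]
opening: 58.9
grasp_force: 0.0
```

```bash
python3 -c "
from h import *
st((-76,-72,200),(-76,-72,70))"
```

```text
t 0.3 tcp guide [-483.3  577.2  230.9] F [ 1.3  0.8 -0.8] M [-0.01 -0.02 -0.05] open 58.9 gf 0.0
rot err to aligned (tool axes,/0.08) [-0.01 -0.02  0.07] q [-79.  25.   3.  91.  -2.  64.   7.]
(-76, -72, 200) rows*30mm tool: [-13.45 -21.72   1.02]
(-76, -72, 70) rows*30mm tool: [-13.46 -21.71   5.36]
```

Request:
drive_tool(motion=[{"delta_pos":[-0.9,-0.5,0],"grip":50},{"delta_pos":[-0.9,-0.5,0],"grip":50},{"delta_pos":[-0.8,-0.7,0],"grip":50},{"delta_pos":[-0.8,-0.7,0],"grip":50},{"delta_pos":[-0.7,-0.8,0],"grip":50},{"delta_pos":[-0.7,-0.8,0],"grip":50},{"delta_pos":[-0.7,-0.8,0],"grip":50},{"delta_pos":[-0.7,-0.8,0],"grip":50},{"delta_pos":[-0.7,-0.8,0],"grip":50},{"delta_pos":[-0.7,-0.8,0],"grip":50}])

```text
invalid input
```

Request:
drive_tool(motion=[{"delta_pos":[-0.6,-0.9,0],"grip":50},{"delta_pos":[-0.6,-0.9,0],"grip":50},{"delta_pos":[-0.6,-0.9,0],"grip":50},{"delta_pos":[-0.6,-0.9,0],"grip":50},{"delta_pos":[-0.6,-0.9,0],"grip":50},{"delta_pos":[-0.6,-0.9,0],"grip":50},{"delta_pos":[-0.5,-0.9,0],"grip":50},{"delta_pos":[-0.5,-0.9,0],"grip":50},{"delta_pos":[-0.4,-0.9,0],"grip":50},{"delta_pos":[-0.3,-0.9,0],"grip":50}])

```text
invalid input
```

```bash
python3 -c "
from h import *
st((-76,-72,200),(-76,-72,70))"
```

```text
t 0.3 tcp guide [-483.3  577.2  230.9] F [ 1.3  0.8 -0.8] M [-0.01 -0.02 -0.05] open 58.9 gf 0.0
rot err to aligned (tool axes,/0.08) [-0.01 -0.02  0.07] q [-79.  25.   3.  91.  -2.  64.   7.]
(-76, -72, 200) rows*30mm tool: [-13.45 -21.72   1.02]
(-76, -72, 70) rows*30mm tool: [-13.46 -21.71   5.36]
```

Rotation seems to be required in every row.

Request:
drive_tool(motion=[{"delta_pos":[-0.9,-0.5,0],"rotation":[0,0,0],"grip":50},{"delta_pos":[-0.9,-0.5,0],"rotation":[0,0,0],"grip":50},{"delta_pos":[-0.8,-0.7,0],"rotation":[0,0,0],"grip":50},{"delta_pos":[-0.8,-0.7,0],"rotation":[0,0,0],"grip":50},{"delta_pos":[-0.7,-0.8,0],"rotation":[0,0,0],"grip":50},{"delta_pos":[-0.7,-0.8,0],"rotation":[0,0,0],"grip":50},{"delta_pos":[-0.7,-0.8,0],"rotation":[0,0,0],"grip":50},{"delta_pos":[-0.7,-0.8,0],"rotation":[0,0,0],"grip":50},{"delta_pos":[-0.7,-0.8,0],"rotation":[0,0,0],"grip":50},{"delta_pos":[-0.7,-0.8,0],"rotation":[0,0,0],"grip":50}])

```text
t: 1.3
tool_pos: [418.7, 390.7, 231.1]
eef_rot: [[-0.988, 0.152, -0.0], [0.152, 0.988, -0.0], [0.0, -0.0, -1.0]]
force: [0.9, -0.4, -0.7]
opening: 42.6
grasp_force: 0.0
```

```bash
python3 -c "
from h import *
st((-76,-72,200),(-76,-72,70))"
```

```text
t 1.3 tcp guide [-252.5  359.5  231.1] F [ 1.  -0.2 -0.7] M [ 0.05 -0.02  0.02] open 42.6 gf 0.0
rot err to aligned (tool axes,/0.08) [-0.01 -0.   -0.02] q [-57.  15.   9. 106.  -3.  60.  34.]
(-76, -72, 200) rows*30mm tool: [ -5.9  -14.37   1.04]
(-76, -72, 70) rows*30mm tool: [ -5.9  -14.37   5.37]
```

Request:
drive_tool(motion=[{"delta_pos":[-0.5,-0.9,0],"rotation":[0,0,0],"grip":50},{"delta_pos":[-0.5,-0.9,0],"rotation":[0,0,0],"grip":50},{"delta_pos":[-0.5,-0.9,0],"rotation":[0,0,0],"grip":50},{"delta_pos":[-0.5,-0.9,0],"rotation":[0,0,0],"grip":50},{"delta_pos":[-0.4,-0.9,0],"rotation":[0,0,0],"grip":50},{"delta_pos":[-0.4,-0.9,0],"rotation":[0,0,0],"grip":50},{"delta_pos":[-0.4,-0.9,0],"rotation":[0,0,0],"grip":50},{"delta_pos":[-0.4,-0.9,0],"rotation":[0,0,0],"grip":50},{"delta_pos":[-0.3,-0.9,0],"rotation":[0,0,0],"grip":50},{"delta_pos":[-0.3,-0.9,0],"rotation":[0,0,0],"grip":50}])

```text
t: 2.3
tool_pos: [501.6, 104.7, 231.2]
eef_rot: [[-0.988, 0.152, -0.0], [0.152, 0.988, -0.0], [0.0, -0.0, -1.0]]
force: [-0.1, 0.3, 0.3]
opening: 42.5
grasp_force: 0.0
```

Request:
drive_tool(motion=[{"delta_pos":[-0.3,-0.9,0],"rotation":[0,0,0],"grip":50},{"delta_pos":[-0.3,-0.9,0],"rotation":[0,0,0],"grip":50},{"delta_pos":[-0.3,-0.9,0],"rotation":[0,0,0],"grip":50},{"delta_pos":[-0.2,-0.8,0.5],"rotation":[0,0,0],"grip":50},{"delta_pos":[-0.2,-0.5,0.5],"rotation":[0,0,0],"grip":50},{"delta_pos":[0,0,0.5],"rotation":[0,0,0],"grip":50}])

```text
t: 2.9
tool_pos: [521.9, -21.0, 185.8]
eef_rot: [[-0.988, 0.155, 0.0], [0.155, 0.988, -0.001], [-0.0, -0.001, -1.0]]
force: [0.7, 0.8, 0.6]
opening: 42.4
grasp_force: 0.0
```

```bash
python3 -c "
from h import *
st((-76,-72,200),(-76,-72,70))"
```

```text
t 2.9 tcp guide [-88.2 -31.9 185.8] F [0.6 0.9 0.6] M [0.02 0.   0.05] open 42.4 gf 0.0
rot err to aligned (tool axes,/0.08) [-0.01  0.   -0.06] q [-25.  14.  24. 115.  -7.  52.  83.]
(-76, -72, 200) rows*30mm tool: [-0.41 -1.33 -0.47]
(-76, -72, 70) rows*30mm tool: [-0.41 -1.33  3.86]
```

Request:
drive_tool(motion=[{"delta_pos":[-0.2,-0.7,0.3],"rotation":[0,0,0],"grip":50},{"delta_pos":[-0.2,-0.63,0.5],"rotation":[0,0,0],"grip":50},{"delta_pos":[0,0,0.7],"rotation":[0,0,0],"grip":50},{"delta_pos":[0,0,0.7],"rotation":[0,0,0],"grip":50},{"delta_pos":[0,0,0],"rotation":[0,0,0],"grip":50}])

```text
t: 3.4
tool_pos: [526.1, -59.9, 118.1]
eef_rot: [[-0.988, 0.152, -0.004], [0.152, 0.988, -0.001], [0.004, -0.001, -1.0]]
force: [-0.5, -0.3, -0.3]
opening: 42.5
grasp_force: 0.0
```

```bash
python3 -c "
from h import *
import cv2
st((-76,-72,70))
a=manip.read_camera('side')[195:300,285:395,::-1]; b=manip.read_camera('top')[165:285,240:365,::-1]
a=cv2.resize(a,(440,420),interpolation=cv2.INTER_CUBIC);b=cv2.resize(b,(350,420),interpolation=cv2.INTER_CUBIC)
cv2.imwrite('pics/a1.png',cv2.convertScaleAbs(cv2.hconcat([a,b]),alpha=1.5))"
```

```text
t 3.4 tcp guide [-78.3 -69.7 118.1] F [-0.5 -0.4 -0.3] M [ 0.01 -0.   -0.03] open 42.5 gf 0.0
rot err to aligned (tool axes,/0.08) [-0.02 -0.05 -0.02] q [-20.  20.  24. 118. -11.  45.  92.]
(-76, -72, 70) rows*30mm tool: [-0.08 -0.07  1.6 ]
```

View pics/a1.png

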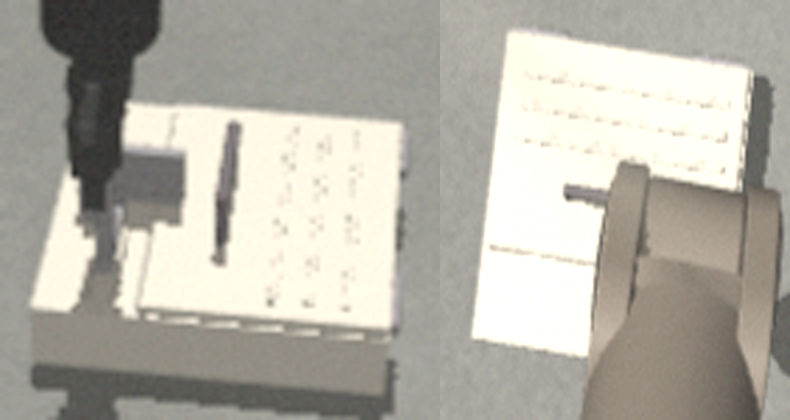

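The left panel shows the fingertip at about (95,205) and the knob at about (108,240). The knob sits inside the jaw, slightly to the right. I'll compare both with the model projection.

```bash
python3 -c "
from h import *
q=proj('side',G(P,[(-78.3,-95,122),(-78.3,-48,122),(-76,-70,100),(-76,-70,64)])); print(((q-[285,195])*4).round())"
```

```text
[[ 96. 211.]
 [106. 167.]
 [105. 214.]
 [105. 255.]]
```

Request:
drive_tool(motion=[{"delta_pos":[-0.12,-0.07,0.4],"rotation":[0,-0.05,0],"grip":50},{"delta_pos":[0,0,0.6],"rotation":[0,0,0],"grip":50},{"delta_pos":[0,0,0.53],"rotation":[0,0,0],"grip":50},{"delta_pos":[0,0,0],"rotation":[0,0,0],"grip":50},{"delta_pos":[0,0,0],"rotation":[0,0,0],"grip":10},{"delta_pos":[0,0,0],"rotation":[0,0,0],"grip":5},{"delta_pos":[0,0,0],"rotation":[0,0,0],"grip":5},{"delta_pos":[0,0,0],"rotation":[0,0,0],"grip":5}], squeeze=25)

```text
t: 4.3
tool_pos: [531.7, -62.5, 75.3]
eef_rot: [[-0.988, 0.152, 0.006], [0.152, 0.988, -0.0], [-0.006, 0.0, -1.0]]
force: [-0.9, 0.5, 8.0]
opening: 13.1
grasp_force: 25.0
```

```bash
python3 -c "
from h import *
st((-76,-72,70))"
```

```text
t 4.3 tcp guide [-72.3 -71.4  75.3] F [-1.   0.3  8. ] M [ 0.05  0.26 -0.01] open 13.1 gf 25.0
rot err to aligned (tool axes,/0.08) [ 0.01  0.07 -0.02] q [-18.  24.  22. 119. -14.  39.  94.]
(-76, -72, 70) rows*30mm tool: [ 0.12 -0.02  0.18]
```

Request:
drive_tool(motion=[{"delta_pos":[0,-0.2,-0.05],"rotation":[0,0,0],"grip":5},{"delta_pos":[0,-0.25,0],"rotation":[0,0,0],"grip":5},{"delta_pos":[0,-0.25,0],"rotation":[0,0,0],"grip":5},{"delta_pos":[0,-0.2,0],"rotation":[0,0,0],"grip":5},{"delta_pos":[0,-0.15,0],"rotation":[0,0,0],"grip":5},{"delta_pos":[0,-0.1,0],"rotation":[0,0,0],"grip":5},{"delta_pos":[0,0,0],"rotation":[0,0,0],"grip":5}])

```text
t: 5.0
tool_pos: [525.7, -97.2, 75.9]
eef_rot: [[-0.988, 0.153, 0.004], [0.153, 0.988, -0.001], [-0.004, -0.0, -1.0]]
force: [2.1, -1.1, -8.3]
opening: 13.2
grasp_force: 26.7
```

```bash
python3 -c "
from h import *
st((-76,-110,75))"
```

```text
t 5.0 tcp guide [ -73.1 -106.7   75.9] F [ 2.3 -0.8 -8.3] M [-0.28 -0.41  0.02] open 13.2 gf 26.7
rot err to aligned (tool axes,/0.08) [-0.    0.05 -0.03] q [-14.  24.  22. 119. -14.  39.  98.]
(-76, -110, 75) rows*30mm tool: [ 0.1  -0.11  0.03]
```

Request:
drive_tool(motion=[{"delta_pos":[0,-0.05,0],"rotation":[0,0,0],"grip":5},{"delta_pos":[0,-0.05,0],"rotation":[0,0,0],"grip":5},{"delta_pos":[0,0,0],"rotation":[0,0,0],"grip":5}])

```text
t: 5.3
tool_pos: [525.6, -97.8, 75.9]
eef_rot: [[-0.989, 0.151, 0.004], [0.151, 0.989, 0.001], [-0.004, 0.002, -1.0]]
force: [3.5, 8.8, -5.6]
opening: 13.1
grasp_force: 26.9
```

```bash
python3 -c "
from h import *
st((-76,-110,75))"
```

```text
t 5.3 tcp guide [ -73.1 -107.3   75.9] F [ 2.1  9.3 -5.6] M [ 1.9  -0.54  0.03] open 13.1 gf 26.9
rot err to aligned (tool axes,/0.08) [0.02 0.05 0.  ] q [-14.  24.  22. 119. -14.  39.  98.]
(-76, -110, 75) rows*30mm tool: [ 0.1  -0.09  0.03]
```

Request:
drive_tool(motion=[{"delta_pos":[0,-0.05,0],"rotation":[0,0,0],"grip":5},{"delta_pos":[0,0,0],"rotation":[0,0,0],"grip":5}])

```text
t: 5.5
tool_pos: [525.5, -98.1, 75.9]
eef_rot: [[-0.989, 0.15, 0.004], [0.15, 0.989, 0.002], [-0.003, 0.003, -1.0]]
force: [3.3, 16.4, -5.5]
opening: 12.8
grasp_force: 27.2
```

```bash
python3 -c "
from h import *
st((-76,-110,75))"
```

```text
t 5.5 tcp guide [ -73.1 -107.5   75.9] F [ 0.8 16.8 -5.5] M [ 3.45 -0.75  0.01] open 12.8 gf 27.2
rot err to aligned (tool axes,/0.08) [0.03 0.04 0.01] q [-14.  24.  22. 119. -14.  39.  98.]
(-76, -110, 75) rows*30mm tool: [ 0.1  -0.08  0.03]
```

The catch has reached its end stop: it moved about 36 mm and the force rose to 17 N. This also shifts my y origin by about +2.6 mm. I'll back off, release and rise.

Request:
drive_tool(motion=[{"delta_pos":[0,0.1,0],"rotation":[0,0,0],"grip":5},{"delta_pos":[0,0,0],"rotation":[0,0,0],"grip":40},{"delta_pos":[0,0,0],"rotation":[0,0,0],"grip":40},{"delta_pos":[0,0,0],"rotation":[0,0,0],"grip":40},{"delta_pos":[0,0,-0.6],"rotation":[0,0,0],"grip":40},{"delta_pos":[0,0,-0.9],"rotation":[0,0,0],"grip":40},{"delta_pos":[-0.3,0.6,-0.4],"rotation":[0,0,0],"grip":0},{"delta_pos":[-0.4,0.8,0],"rotation":[0,0,0],"grip":0},{"delta_pos":[0,0.8,0],"rotation":[0,0,0],"grip":0},{"delta_pos":[0,0,0],"rotation":[0,0,0],"grip":0}])

```text
t: 6.5
tool_pos: [556.9, -32.9, 133.0]
eef_rot: [[-0.989, 0.149, 0.004], [0.149, 0.989, 0.0], [-0.004, 0.001, -1.0]]
force: [-0.1, -1.0, -0.1]
opening: 0.1
grasp_force: 0.0
```

```bash
sed -i 's/^P=.*/P=np.array([614.4,-0.3,-0.1515])/' h.py; python3 -c "
from h import *
st((-50,-32,76))"
```

```text
t 6.5 tcp guide [-52.  -40.9 133. ] F [ 0.  -1.  -0.1] M [-0.04  0.03 -0.06] open 0.1 gf 0.0
rot err to aligned (tool axes,/0.08) [0.01 0.05 0.03] q [-22.  21.  23. 114. -11.  47.  89.]
(-50, -32, 76) rows*30mm tool: [-0.06  0.29  1.9 ]
```

Request:
drive_tool(motion=[{"delta_pos":[0,0.2,0.7],"rotation":[0,0,0],"grip":0},{"delta_pos":[0,0,0.7],"rotation":[0,0,0],"grip":0},{"delta_pos":[0,0,0.5],"rotation":[0,0,0],"grip":0},{"delta_pos":[0,0,0],"rotation":[0,0,0],"grip":0}])

```text
t: 6.9
tool_pos: [556.0, -30.7, 74.3]
eef_rot: [[-0.988, 0.153, 0.001], [0.153, 0.988, -0.001], [-0.001, -0.001, -1.0]]
force: [0.0, -0.5, 1.0]
opening: 0.1
grasp_force: 0.0
```

Request:
drive_tool(motion=[{"delta_pos":[-0.05,0.3,0],"rotation":[0,0,0],"grip":0},{"delta_pos":[-0.05,0.3,0],"rotation":[0,0,0],"grip":0},{"delta_pos":[-0.05,0.3,0],"rotation":[0,0,0],"grip":0},{"delta_pos":[0,0.2,0],"rotation":[0,0,0],"grip":0},{"delta_pos":[0,0,0],"rotation":[0,0,0],"grip":0}])

```text
t: 7.4
tool_pos: [567.2, 3.4, 76.3]
eef_rot: [[-0.989, 0.15, 0.005], [0.15, 0.989, -0.0], [-0.004, 0.001, -1.0]]
force: [-0.3, -0.0, -0.9]
opening: -0.2
grasp_force: 0.0
```

```bash
python3 -c "
from h import *
st((-52,22,76),(-74,38,76))"
```

```text
t 7.4 tcp guide [-47.2  -3.5  76.3] F [-0.3 -0.1 -0.9] M [-0.03 -0.01  0.05] open -0.2 gf 0.0
rot err to aligned (tool axes,/0.08) [0.01 0.06 0.01] q [-23.  26.  21. 114. -14.  41.  87.]
(-52, 22, 76) rows*30mm tool: [0.16 0.85 0.01]
(-74, 38, 76) rows*30mm tool: [0.89 1.38 0.01]
```

Request:
drive_tool(motion=[{"delta_pos":[0.03,0.3,0],"rotation":[0,0,0],"grip":0},{"delta_pos":[0.05,0.3,0],"rotation":[0,0,0],"grip":0},{"delta_pos":[0.1,0.25,0],"rotation":[0,0,0],"grip":0},{"delta_pos":[0.2,0.2,0],"rotation":[0,0,0],"grip":0},{"delta_pos":[0.2,0.2,0],"rotation":[0,0,0],"grip":0},{"delta_pos":[0.2,0.1,0],"rotation":[0,0,0],"grip":0},{"delta_pos":[0,0,0],"rotation":[0,0,0],"grip":0}])

```text
t: 8.1
tool_pos: [548.8, 46.3, 75.9]
eef_rot: [[-0.988, 0.151, 0.003], [0.151, 0.988, -0.0], [-0.003, 0.0, -1.0]]
force: [0.1, 0.0, 0.1]
opening: -0.1
grasp_force: 0.0
```

```bash
python3 -c "
from h import *
import cv2
st((-74,38,76))
a=manip.read_camera('side')[195:300,285:395,::-1]; b=manip.read_camera('top')[165:285,240:365,::-1]
a=cv2.resize(a,(440,420),interpolation=cv2.INTER_CUBIC);b=cv2.resize(b,(350,420),interpolation=cv2.INTER_CUBIC)
cv2.imwrite('pics/a2.png',cv2.convertScaleAbs(cv2.hconcat([a,b]),alpha=1.3))"
```

```text
t 8.1 tcp guide [-71.9  36.2  75.9] F [0.  0.  0.1] M [-0.01  0.04  0.02] open -0.1 gf 0.0
rot err to aligned (tool axes,/0.08) [ 0.    0.04 -0.  ] q [-28.  25.  21. 117. -13.  40.  82.]
(-74, 38, 76) rows*30mm tool: [ 0.07  0.06 -0.  ]
```

View pics/a2.png

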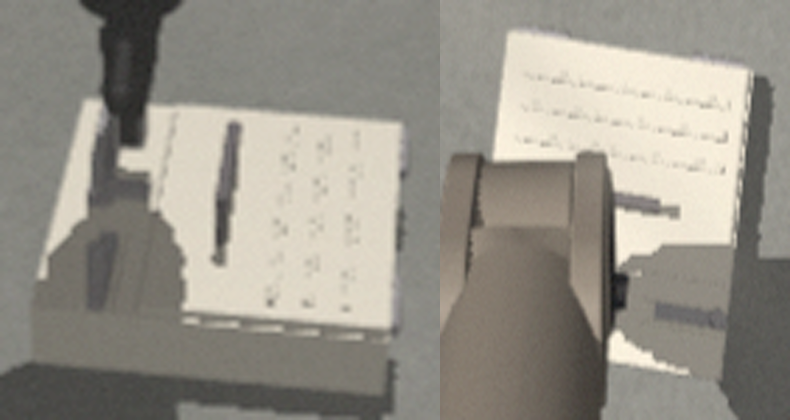

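The left panel shows the fin now pointing to +y, from (100,205) to (105,115), and the knob drawn back at about (98,270). Now I'll push gently on to the latch's end stop.

Request:
drive_tool(motion=[{"delta_pos":[0.1,0,0],"rotation":[0,0,0],"grip":0},{"delta_pos":[0.05,0,0],"rotation":[0,0,0],"grip":0},{"delta_pos":[0,0,0],"rotation":[0,0,0],"grip":0}])

```text
t: 8.5
tool_pos: [546.5, 45.8, 76.2]
eef_rot: [[-0.988, 0.153, 0.007], [0.153, 0.988, -0.001], [-0.007, 0.0, -1.0]]
force: [8.0, -1.0, -4.7]
opening: 0.1
grasp_force: 3.9
```

Request:
drive_tool(motion=[{"delta_pos":[0.06,0,0],"rotation":[0,0,0],"grip":0},{"delta_pos":[0,0,0],"rotation":[0,0,0],"grip":0}])

```text
t: 8.7
tool_pos: [546.2, 45.7, 76.5]
eef_rot: [[-0.988, 0.153, 0.009], [0.153, 0.988, -0.001], [-0.009, 0.0, -1.0]]
force: [15.7, -3.9, -11.0]
opening: 0.2
grasp_force: 8.0
```

Request:
drive_tool(motion=[{"delta_pos":[0.06,0,0],"rotation":[0,0,0],"grip":0},{"delta_pos":[0,0,0],"rotation":[0,0,0],"grip":0}])

```text
t: 8.9
tool_pos: [545.9, 45.8, 76.8]
eef_rot: [[-0.988, 0.153, 0.012], [0.153, 0.988, -0.001], [-0.012, 0.001, -1.0]]
force: [24.0, -5.6, -15.5]
opening: -0.0
grasp_force: 12.1
```

```bash
python3 -c "
from h import *
st((-74,38,76))"
```

```text
t 8.9 tcp guide [-74.6  35.2  76.8] F [ 24.6  -1.9 -15.5] M [-1.04 -5.18  0.11] open -0.0 gf 12.1
rot err to aligned (tool axes,/0.08) [ 0.01  0.15 -0.03] q [-29.  25.  21. 117. -13.  40.  82.]
(-74, 38, 76) rows*30mm tool: [-0.02  0.09  0.03]
```

The latch is at its end stop. I'll back off, rise and turn the tool 90° for the bar.

Request:
drive_tool(motion=[{"delta_pos":[-0.3,0,0],"rotation":[0,-0.15,0],"grip":0},{"delta_pos":[-0.3,0,0],"rotation":[0,0,0],"grip":0},{"delta_pos":[0,0,-0.9],"rotation":[0,0,0],"grip":0},{"delta_pos":[0,0,-0.9],"rotation":[0,0,0],"grip":0},{"delta_pos":[0,0,-0.7],"rotation":[0,0,0.5],"grip":0},{"delta_pos":[0,0,0],"rotation":[0,0,1],"grip":30},{"delta_pos":[0,0,0],"rotation":[0,0,1],"grip":30},{"delta_pos":[0,0,0],"rotation":[0,0,1],"grip":30},{"delta_pos":[0,0,0],"rotation":[0,0,1],"grip":30},{"delta_pos":[0,0,0],"rotation":[0,0,1],"grip":40}])

```text
t: 9.9
tool_pos: [558.4, 44.0, 151.0]
eef_rot: [[-0.827, 0.562, 0.015], [0.562, 0.827, -0.002], [-0.014, 0.006, -1.0]]
force: [-0.2, 0.4, 0.8]
opening: 34.2
grasp_force: 0.0
```

Request:
drive_tool(motion=[{"delta_pos":[0,0,0],"rotation":[0,0,1],"grip":40},{"delta_pos":[0,0,0],"rotation":[0,0,1],"grip":40},{"delta_pos":[0,0,0],"rotation":[0,0,1],"grip":40},{"delta_pos":[0,0,0],"rotation":[0,0,1],"grip":40},{"delta_pos":[0,0,0],"rotation":[0,0,1],"grip":40},{"delta_pos":[0,0,0],"rotation":[0,0,1],"grip":40},{"delta_pos":[0,0,0],"rotation":[0,0,1],"grip":40},{"delta_pos":[0,0,0],"rotation":[0,0,1],"grip":40},{"delta_pos":[0,0,0],"rotation":[0,0,1],"grip":40},{"delta_pos":[0,0,0],"rotation":[0,0,1],"grip":40}])

```text
t: 10.9
tool_pos: [558.4, 44.0, 151.0]
eef_rot: [[-0.174, 0.985, 0.015], [0.985, 0.174, -0.002], [-0.005, 0.014, -1.0]]
force: [0.2, 0.5, -0.1]
opening: 34.0
grasp_force: 0.0
```

Request:
drive_tool(motion=[{"delta_pos":[0,0,0],"rotation":[0,0,1],"grip":40},{"delta_pos":[0,0,0],"rotation":[0,0,1],"grip":40},{"delta_pos":[0,0,0],"rotation":[0,0,1],"grip":40},{"delta_pos":[0,0,0],"rotation":[0,0,1],"grip":40},{"delta_pos":[0,0,0],"rotation":[0,0,0.1],"grip":40},{"delta_pos":[0,0,0],"rotation":[0,0,0],"grip":40}])

```text
t: 11.5
tool_pos: [558.4, 44.1, 151.0]
eef_rot: [[0.147, 0.989, 0.015], [0.989, -0.147, -0.003], [-0.0, 0.016, -1.0]]
force: [-1.0, -0.3, 0.1]
opening: 34.2
grasp_force: 0.0
```

```bash
cat >> h.py <<'E'
def rot(p=P):
    from scipy.spatial.transform import Rotation as Ro
    R=np.array(manip.read_state()["eef_rot"]); Rg=G([0,0,p[2]],np.eye(3)).T
    T=Rg@np.array([[0,1,0],[1,0,0],[0,0,-1.]])   # tool x=guide y, tool y=guide x
    print("turn needed /0.08:",(Ro.from_matrix(R.T@T).as_rotvec()/0.08).round(2))
E
python3 -c "
from h import *
st((0,0,140),(0,0,80)); rot()"
```

```text
t 11.5 tcp guide [-62.1  35.5 151. ] F [-1.  -0.4  0.1] M [-0.01  0.02 -0.01] open 34.2 gf 0.0
rot err to aligned (tool axes,/0.08) [  0.15   0.16 -19.59] q [-47.  24.  45. 114. -21.  50.   1.]
(0, 0, 140) rows*30mm tool: [-1.19  2.06  0.4 ]
(0, 0, 80) rows*30mm tool: [-1.19  2.03  2.4 ]
turn needed /0.08: [0.19 0.   0.04]
```

Request:
drive_tool(motion=[{"delta_pos":[-0.4,0.7,0],"rotation":[0.19,0,0.04],"grip":40},{"delta_pos":[-0.4,0.7,0],"rotation":[0,0,0],"grip":40},{"delta_pos":[-0.4,0.65,0.4],"rotation":[0,0,0],"grip":40},{"delta_pos":[0,0,0],"rotation":[0,0,0],"grip":40},{"delta_pos":[0,0,0],"rotation":[0,0,0],"grip":40}])

```text
t: 12.0
tool_pos: [613.4, -1.3, 139.0]
eef_rot: [[0.152, 0.988, -0.0], [0.988, -0.152, -0.0], [-0.001, -0.0, -1.0]]
force: [0.3, 0.5, -0.5]
opening: 34.1
grasp_force: 0.0
```

```bash
python3 -c "
from h import *
import cv2
st((0,0,76)); rot()
a=manip.read_camera('side')[195:300,285:395,::-1]; b=manip.read_camera('top')[165:285,240:365,::-1]
a=cv2.resize(a,(440,420),interpolation=cv2.INTER_CUBIC);b=cv2.resize(b,(350,420),interpolation=cv2.INTER_CUBIC)
cv2.imwrite('pics/a3.png',cv2.convertScaleAbs(cv2.hconcat([a,b]),alpha=1.3))
t=manip.read_state()['tool_pos']; g=(t-[P[0],P[1],0])@G([0,0,P[2]],np.eye(3)).T
q=proj('side',G(P,[(g[0]-17,g[1],g[2]+5),(g[0]+17,g[1],g[2]+5),(0,-45,92),(0,45,92)])); print(((q-[285,195])*4).round())"
```

```text
t 12.0 tcp guide [ -0.8  -1.2 139. ] F [ 0.2  0.5 -0.5] M [ 0.   -0.04 -0.01] open 34.1 gf 0.0
rot err to aligned (tool axes,/0.08) [-1.000e-02  0.000e+00 -1.965e+01] q [-37.  30.  42. 107. -25.  53.   8.]
(0, 0, 76) rows*30mm tool: [0.04 0.03 2.1 ]
turn needed /0.08: [-0.    0.01 -0.02]
[[203. 103.]
 [253. 107.]
 [221. 206.]
 [233. 128.]]
```

View pics/a3.png

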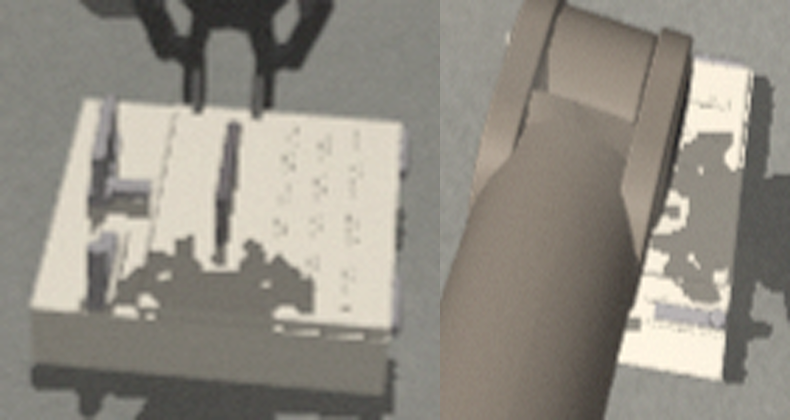

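In the left panel the fingertips are at (193,108) and (262,113), so the jaw straddles the bar, which runs from (234,125) to (221,250). The latch is across and the catch is back. I'll descend and grip.

Request:
drive_tool(motion=[{"delta_pos":[0,0.02,0.7],"rotation":[0,0,0],"grip":40},{"delta_pos":[0,0,0.7],"rotation":[0,0,0],"grip":40},{"delta_pos":[0,0,0.6],"rotation":[0,0,0],"grip":40},{"delta_pos":[0,0,0],"rotation":[0,0,0],"grip":40},{"delta_pos":[0,0,0],"rotation":[0,0,0],"grip":5},{"delta_pos":[0,0,0],"rotation":[0,0,0],"grip":0},{"delta_pos":[0,0,0],"rotation":[0,0,0],"grip":0},{"delta_pos":[0,0,0],"rotation":[0,0,0],"grip":0}], squeeze=30)

```text
t: 12.9
tool_pos: [615.1, -0.7, 80.5]
eef_rot: [[0.152, 0.988, 0.003], [0.988, -0.152, 0.0], [0.001, 0.002, -1.0]]
force: [1.1, 0.2, 7.9]
opening: 8.4
grasp_force: 30.1
```

```bash
python3 -c "
from h import *
st((0,0,76)); 
prev=np.array([0,92])
for f in range(0,64,6):
    r=np.radians(f); v=np.array([120-120*np.cos(r)+42*np.sin(r),50+42*np.cos(r)+120*np.sin(r)]); print(f,v.round(1),((v-prev)/30).round(2)); prev=v"
```

```text
t 12.9 tcp guide [ 0.8 -0.3 80.5] F [1.1 0.3 7.9] M [ 0.19 -0.04 -0.07] open 8.4 gf 30.1
rot err to aligned (tool axes,/0.08) [  0.03   0.02 -19.65] q [-35.  34.  39. 109. -29.  47.  11.]
(0, 0, 76) rows*30mm tool: [ 0.01 -0.03  0.15]
0 [ 0. 92.] [0. 0.]
6 [  5.  104.3] [0.17 0.41]
12 [ 11.4 116. ] [0.21 0.39]
18 [ 18.9 127. ] [0.25 0.37]
24 [ 27.5 137.2] [0.29 0.34]
30 [ 37.1 146.4] [0.32 0.31]
36 [ 47.6 154.5] [0.35 0.27]
42 [ 58.9 161.5] [0.38 0.23]
48 [ 70.9 167.3] [0.4  0.19]
54 [ 83.4 171.8] [0.42 0.15]
60 [ 96.4 174.9] [0.43 0.11]
```

Request:
drive_tool(motion=[{"delta_pos":[0,0.08,-0.3],"rotation":[0,0,0],"grip":0},{"delta_pos":[0,0.09,-0.21],"rotation":[0,0,0],"grip":0},{"delta_pos":[0,0.1,-0.2],"rotation":[0,0,0],"grip":0},{"delta_pos":[0,0.11,-0.19],"rotation":[0,0,0],"grip":0},{"delta_pos":[0,0.12,-0.19],"rotation":[0,0,0],"grip":0},{"delta_pos":[0,0.13,-0.18],"rotation":[0,0,0],"grip":0},{"delta_pos":[0,0.14,-0.17],"rotation":[0,0,0],"grip":0},{"delta_pos":[0,0.15,-0.17],"rotation":[0,0,0],"grip":0},{"delta_pos":[0,0,0],"rotation":[0,0,0],"grip":0}])

```text
t: 13.8
tool_pos: [642.9, -5.2, 128.5]
eef_rot: [[0.153, 0.988, 0.003], [0.988, -0.153, -0.001], [-0.0, 0.003, -1.0]]
force: [8.2, -0.4, -7.8]
opening: 8.4
grasp_force: 29.7
```

```bash
python3 -c "
from h import *
st((27.5,0,126)); rot()"
```

```text
t 13.8 tcp guide [ 28.9  -0.5 128.5] F [ 8.2  0.8 -7.8] M [-0.17 -1.62 -0.06] open 8.4 gf 29.7
rot err to aligned (tool axes,/0.08) [  0.03   0.03 -19.66] q [-35.  33.  41. 103. -27.  53.   9.]
(27.5, 0, 126) rows*30mm tool: [ 0.02 -0.05  0.08]
turn needed /0.08: [ 0.04  0.   -0.02]
```

Request:
drive_tool(motion=[{"delta_pos":[0,0.16,-0.15],"rotation":[0,0,0],"grip":0},{"delta_pos":[0,0.16,-0.15],"rotation":[0,0,0],"grip":0},{"delta_pos":[0,0.17,-0.14],"rotation":[0,0,0],"grip":0},{"delta_pos":[0,0.18,-0.13],"rotation":[0,0,0],"grip":0},{"delta_pos":[0,0.19,-0.12],"rotation":[0,0,0],"grip":0},{"delta_pos":[0,0.19,-0.11],"rotation":[0,0,0],"grip":0},{"delta_pos":[0,0,0],"rotation":[0,0,0],"grip":0}])

```text
t: 14.5
tool_pos: [673.4, -10.1, 153.1]
eef_rot: [[0.153, 0.988, 0.001], [0.988, -0.153, 0.0], [0.001, 0.001, -1.0]]
force: [-6.4, 1.9, 10.5]
opening: 8.6
grasp_force: 30.7
```

```bash
python3 -c "
from h import *
st((58.9,0,150),(90,0,162)); rot()"
```

```text
t 14.5 tcp guide [ 59.8  -0.8 153.1] F [-6.6  0.9 10.5] M [ 0.32  1.49 -0.09] open 8.6 gf 30.7
rot err to aligned (tool axes,/0.08) [ 1.000e-02  0.000e+00 -1.966e+01] q [-33.  34.  42.  98. -26.  58.   9.]
(58.9, 0, 150) rows*30mm tool: [ 0.03 -0.03  0.1 ]
(90, 0, 162) rows*30mm tool: [ 0.03  1.01 -0.29]
turn needed /0.08: [ 0.01 -0.01 -0.02]
```

Request:
drive_tool(motion=[{"delta_pos":[0,0.2,-0.11],"rotation":[0,0,0],"grip":0},{"delta_pos":[0,0.2,-0.09],"rotation":[0,0,0],"grip":0},{"delta_pos":[0,0.21,-0.08],"rotation":[0,0,0],"grip":0},{"delta_pos":[0,0.21,-0.07],"rotation":[0,0,0],"grip":0},{"delta_pos":[0,0.22,-0.06],"rotation":[0,0,0],"grip":0},{"delta_pos":[0,0.1,-0.02],"rotation":[0,0,0],"grip":0},{"delta_pos":[0,0,0],"rotation":[0,0,0],"grip":0}])

```text
t: 15.2
tool_pos: [707.3, -15.6, 165.6]
eef_rot: [[0.153, 0.988, 0.002], [0.988, -0.153, -0.0], [-0.0, 0.002, -1.0]]
force: [-2.0, -0.6, 6.6]
opening: 8.6
grasp_force: 30.7
```

```bash
python3 -c "
from h import *
import cv2
st((96.4,0,163)); rot()
a=manip.read_camera('side')[160:300,265:425,::-1]
cv2.imwrite('pics/a4.png',cv2.convertScaleAbs(cv2.resize(a,None,fx=4,fy=4,interpolation=cv2.INTER_CUBIC),alpha=1.3))"
```

```text
t 15.2 tcp guide [ 94.2  -1.1 165.6] F [-1.9 -0.9  6.6] M [-0.07  0.42 -0.1 ] open 8.6 gf 30.7
rot err to aligned (tool axes,/0.08) [  0.02   0.02 -19.66] q [-31.  37.  41.  93. -27.  61.   9.]
(96.4, 0, 163) rows*30mm tool: [0.04 0.07 0.09]
turn needed /0.08: [ 0.03  0.   -0.03]
```

View pics/a4.png

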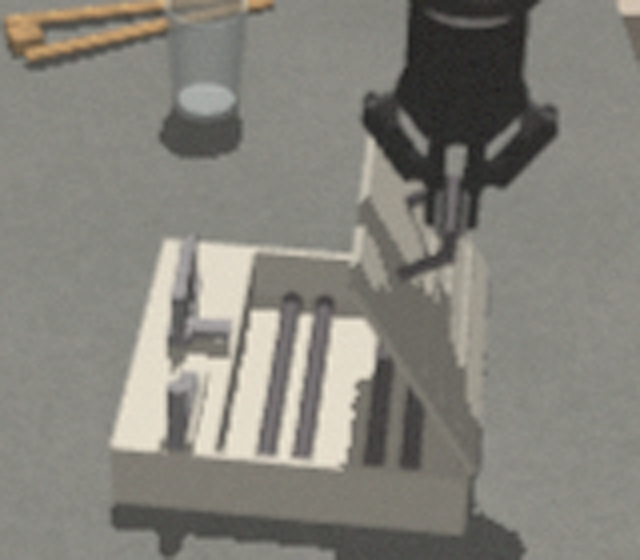

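The flap stands at about 59°, the latch is across with its fin at (185,290), and the catch knob is drawn back at (180,405). I'll open slightly and rise straight up.

Request:
drive_tool(motion=[{"delta_pos":[0,0,0],"rotation":[0,0,0],"grip":20},{"delta_pos":[0,0,0],"rotation":[0,0,0],"grip":20},{"delta_pos":[0,0,0],"rotation":[0,0,0],"grip":20},{"delta_pos":[0,0,-0.3],"rotation":[0,0,0],"grip":20},{"delta_pos":[0,0,-0.5],"rotation":[0,0,0],"grip":20},{"delta_pos":[0,0,-0.8],"rotation":[0,0,0],"grip":20},{"delta_pos":[0,0,-0.9],"rotation":[0,0,0],"grip":20},{"delta_pos":[0,0,-0.9],"rotation":[0,0,0],"grip":20},{"delta_pos":[0,0,-0.9],"rotation":[0,0,0],"grip":20},{"delta_pos":[0,0,0],"rotation":[0,0,0],"grip":20}])

```text
t: 16.25
tool_pos: [707.9, -15.9, 299.1]
eef_rot: [[0.153, 0.988, 0.007], [0.988, -0.153, 0.0], [0.001, 0.007, -1.0]]
force: [0.3, -0.9, -0.1]
opening: 17.1
grasp_force: 0.0
```

```bash
python3 -c "
from h import *
import cv2
st()
a=manip.read_camera('side')[160:300,265:425,::-1]
cv2.imwrite('pics/a5.png',cv2.convertScaleAbs(cv2.resize(a,None,fx=4,fy=4,interpolation=cv2.INTER_CUBIC),alpha=1.3))"
```

```text
t 16.25 tcp guide [ 94.7  -1.3 299.1] F [ 0.4 -0.8 -0.1] M [-0.04 -0.02  0.02] open 17.1 gf 0.0
rot err to aligned (tool axes,/0.08) [  0.08   0.06 -19.66] q [-34.  30.  45.  85. -22.  74.   5.]
```

View pics/a5.png

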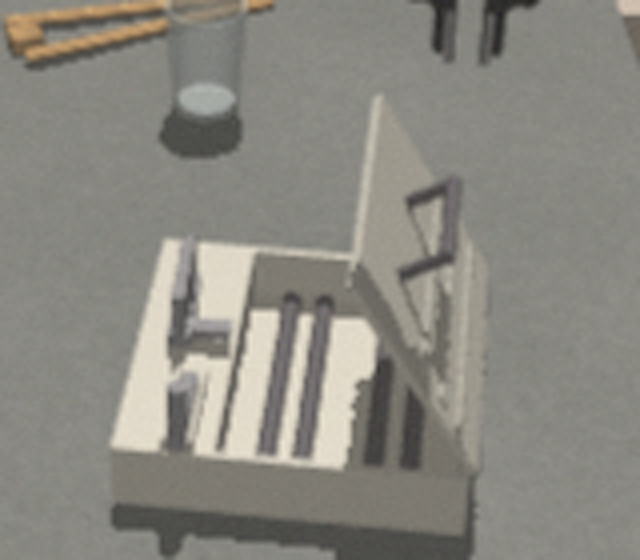

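The flap stands free with its upper corners at (378,97) and (355,275), and the jaws are clear above. I'll check the knob's final position before handing in.

```bash
python3 -c "
from h import *
import cv2
for c in (-104,-107,-110): print(c,((proj('side',G(P,[(-76,c-5,100),(-76,c-7,64),(-90,60,100)]))-[265,160])*4).round().tolist(), proj('top',G(P,[(-76,c-7,100)])).round(1))
i=cv2.cvtColor(cv2.imread('pics/a5.png'),cv2.COLOR_BGR2GRAY); print(i[360:460:4,178]); print(i[225:260:3,190])"
```

```text
-104 [[177.0, 388.0], [177.0, 432.0], [190.0, 237.0]] [[338.8 255.2]]
-107 [[177.0, 391.0], [177.0, 435.0], [190.0, 237.0]] [[340.  255.3]]
-110 [[176.0, 394.0], [176.0, 438.0], [190.0, 237.0]] [[341.1 255.5]]
[115 142 184 200 193 169 158 158 130  99  92  91  92  93  91  94  92  92
  92  91  92  92  95 109 120]
[132 132 134 142 153 156 154 152 152 143 134 130]
```

```bash
python3 -c "
from rig import manip
print(manip.job_done())"
```

```text
the job is handed in; nothing more can be done
None
```

I opened the guide in the order asked and handed the job in at about 16 s: the catch is drawn back to its end stop, the latch is turned to its end stop, and the flap stands free at about 59°; I saw no contact with the cup, dispenser, tongs or platter.

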